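Hold the collar on the spindle's flat

TASK

On the spindle unit, first pinch the bare spindle across its flat, so that the fingers feel it, and turn the spindle until the flat faces the slotted driver rest squarely. Then pick up the collar that has the set-screw, lower it upright over the spindle with its screw on the flat, so that the screw head points at the rest, and press it down onto the sprung plate until the plate is clearly squeezed, at least about half of its travel. Finish while still gripping the collar and keeping it pressed down, ready for a colleague to tighten the screw; leave everything else where it is.

Things in the scene. Friction and masses are not known exactly. Their poses are not given: they have to be found in the camera images.
- unit: spindle unit fixed to the bench: base plate 130 x 130 mm, grey housing 110 x 110 mm, top 60 mm above the bench, the upright spindle in its middle. Origin on the spindle axis at bench height, z up; +x points from the spindle to the driver rest, an aluminium stem 24 mm wide with two prongs, 92 to 104 mm from the axis, top at 95 mm. Place and yaw vary; it does not move.
- axis (a point): point on the spindle's axis 80 mm above the bench, level with the upper face of the sprung plate at rest; axes as unit.
- spindle (a joint): turn of the spindle about the vertical, rad: 0 when its flat faces the driver rest (unit +x), positive counter-clockwise from above; starts between 0.6 and 2.2. It can turn from -3.6 to 3.6, needs about 0.06 N m, and stays where it is left.
- flat (a point): the one flat (surface spindle_c1) on the round steel spindle (30 mm diameter), 10 mm from the axis, 22 mm wide: 25 mm across it. Bare spindle, flat all the way: 80 to 120 mm above the bench. Origin: centre of the flat's face, 100 mm above the bench; x points horizontally out of the flat, z up. Pads closing along this x bed on the flat and bring the spindle square with them.
- plate (a joint): the sprung plate around the foot of the spindle, a steel disc 44 mm in diameter on a coil spring: 0 at rest (upper face 80 mm above the bench), grows as it is pressed down, to a stop at 0.008 m. It takes 2 N to start and 10 N at the stop.
- collar: loose dark steel collar, about 180 g: ring 50 mm outside, 34 mm bore, 22 mm tall; flat gripping lugs 20 mm wide at +y and -y, 52 mm across. Set-screw on its +x side, 11 mm up: head (10 mm) stands out to 33 mm from the centre; tip, 8 mm wide and tall, reaches in to 12 mm, so it passes the spindle only at the flat (2 mm clearance). Origin: centre of the underside; x outwards along the screw, z up.
- spacer: a plain dark steel ring of the collar's size (50 mm outside, 34 mm bore, 22 mm tall) without screw or lugs, loose on the bench, to be left alone. Origin: centre of the underside.
- jar: white plastic jar, 96 mm in diameter, 130 mm tall, to be left alone. Origin: centre of the underside.
- spatula: spatula lying on the bench beyond the unit, to be left alone.
- fragment: plaster fragment about 70 x 50 x 41 mm, to be left alone. Origin: centre of the underside.
Things that resemble listed ones, but are neither listed nor needed, are in the scene too. Leave any green look-alike of the collar alone.

How it is judged:
By the outcome, as a careful person would: the job done as asked, in the order asked, and still so for the second after the job is handed in, while the arm keeps its last pose, push and grip.
It also fails if it takes over 66 s, if anything falls off the work surface, if the arm or the gripper's body presses on something with over 40 N, if the wrist force passes 120 N, or if a joint passes its speed limit or range.

ROBOT

A 6-joint arm with a two-finger parallel gripper is mounted at the origin on the work surface. World frame = base frame: x ahead of the robot, y to its left, z up, the work surface at z = 0. Lengths are in m, angles in rad, forces in N, time in s.
With the tool pointing down it reaches from about 0.3 to 0.875 m from the base axis. Payload 6.4 kg.
Tool frame: the origin (TCP) lies midway between the tips of the shut fingers; the grasp point (between the pads) lies 19 mm behind it (ctrl.pinch_z is the distance from the TCP to the grasp point, in m); z points along the fingers, y is the line along which they close (so a half turn about z gives the same grasp; the last joint's range is limited). The gripper opens to 85 mm and grips with 20 to 120 N. Pads are 22 mm wide; open, the fingers measure 114 mm over their backs; the gripper's body (76 mm by 85 mm) begins 54 mm behind the grasp point. The pads swing forward as they close: fully open they stand 13 mm farther back than shut.
Start: joints at [-1.521, 0.181, 1.607, -0, 1.354, -0.206], TCP at [0.146, -0.556, 0.231] pointing down, gripper open.
Joint ranges: [-2.99, 2.99], [-0.89, 2.07], [0.3, 2.58], [-1.14, 4.28], [0, 2.63], [-3.12, 3.12]. Speed limits (rad/s): [2.57, 2.57, 3.01, 3.14, 3.14, 3.14].

INTERFACE

Orientations are given as a unit quaternion [w, x, y, z].
In Python, from bench import ctrl gives the robot as it stands.
- The arm moves only by the tool apply_moves, never from a script. Its argument "moves" is a list of rows, each an object with "jaw": the opening, from 0 (shut) to 1 (fully open); "offset": the shift along the tool's x, y, z in mm, a list of three; "rot": the turn, a rotation vector about the tool's x, y, z in degrees, a list of three. In form: [{"jaw": jaw, "offset": [dx, dy, dz], "rot": [ax, ay, az]}, ...]. A call has exactly 5 rows; each row shifts and turns the commanded pose from where the row before left it, along the tool's axes as they then stand; what a row does not reach is not made up. A row lasts 1/8 s, in which the tool goes at most 62.5 mm and 10.7 degrees, less where a joint would pass 70% of its speed; a pose out of reach is approached as far as the arm can. A call is refused whole if a number of a shift passes 62.5 or a number of a turn 10.7, either way. A call with a gripper value outside its range is refused whole. The fingers move at their own pace and stop on an object; the grip force is fixed at half the most. Time passes only in rows, so rows that do not move let the fingers close, or fill a call up. It gives the time, the measured TCP pose, the force, the opening and the grip force at its end, in the units of the state.
- ctrl.get_obs(): the state, without advancing time (a new reading comes with each control period).
- ctrl.camera(name): name is "side" or "top" or "wrist"; returns (picture, depth): 480x640x3 uint8, red, green, blue; 480x640 float32, m along the optical axis (not along the pixel's ray), 0 where there is no reading.
- ctrl.camera_params(name): a dict with "K" (3x3 intrinsics, pixels), "cam_to_world" (4x4, takes a point from camera to world coordinates); the wrist camera has in their place "mount" (4x4, takes a point from camera to tool coordinates, whose origin is the TCP and whose axes are the flange's). Camera axes: x right, y down, z forward; pixel columns grow to the right and rows downward; lengths in m; the calibration is good to about 2 mm. A picture is of the moment at which its call begins: read the wrist's pose just before it. camera_params takes no time and is no camera call.
- ctrl.hand_in(): hands the job in; it is judged then, once.
Trained networks look in the newest picture that a camera, given by its name, has taken for a name from the list of things; names that differ only in an ending like _2 or _b are one class to them, and where a whole thing is asked for, a point or a joint stands for the part that bears it (a point fixed in the world has none). Each returns a list of dicts, best first, with "score" (0 to 1); they miss things now and then, are a little off and sometimes report something else, mostly with a low value. They report only what shows in the picture. A call takes as long as a camera call. They do not tell look-alikes from the thing itself.
- ctrl.outline_of(camera, target): "region" (480x640 bool, what is visible of it) and "position" ([column, row] in pixels, amid what is visible of it).
The state is a dict: "time_s": time; "q": joint angles; "dq": joint speeds; "joint_efforts": joint torques, N m; "eef_pos": TCP position; "eef_rot": TCP orientation; "wrist_force": force on the tool from outside, world axes, zero at the start; "torque": the same for the moment, N m; "opening": opening from 0.0 (shut) to 1.0 (fully open); "grasp_force": force on a finger pad.
Only numpy, scipy, OpenCV 4.12 (cv2) and the standard library are available. Lean on these libraries where they do the work, as an engineer would, in place of code of your own. Each camera call takes 0.05 s, during which the arm holds its last target. There are 200 camera calls.

## Working session

There is one attempt and no reset: what is moved stays moved. The work goes in short steps, Python scripts to look and compute and a tool call to move; the robot and the scene stay as the last step left them, time stands still between calls to the robot, and variables do not carry over. Pictures are saved under pics/ and viewed, at most 10 in all, crops included, and the job is handed in when it is done.

Besides the shell and the picture viewer there is one more tool, called in YAML: its name, and indented under it one key for each argument. apply_moves: Moves the arm, as the interface text tells. Its arguments: {"type":"object","properties":{"moves":{"type":"array"}},"required":["moves"]}

```bash
mkdir -p pics
cat > h.py <<'E'
import numpy as np, cv2
from bench import ctrl
from scipy.spatial.transform import Rotation as R
def T_cam(name,obs=None):
    p=ctrl.camera_params(name)
    if 'cam_to_world' in p: return np.array(p['K']),np.array(p['cam_to_world'])
    o=obs or ctrl.get_obs(); T=np.eye(4); q=o['eef_rot']
    T[:3,:3]=R.from_quat([q[1],q[2],q[3],q[0]]).as_matrix(); T[:3,3]=o['eef_pos']
    return np.array(p['K']),T@np.array(p['mount'])
def shot(name):
    o=ctrl.get_obs(); im,d=ctrl.camera(name); K,T=T_cam(name,o); return im,d,K,T
def cloud(d,K,T):
    v,u=np.mgrid[0:480,0:640]
    P=np.stack([(u-K[0,2])/K[0,0]*d,(v-K[1,2])/K[1,1]*d,d],-1)
    W=P@T[:3,:3].T+T[:3,3]; W[d==0]=np.nan; return W
def at_z(uv,z,K,T):
    r=T[:3,:3]@np.array([(uv[0]-K[0,2])/K[0,0],(uv[1]-K[1,2])/K[1,1],1]); return T[:3,3]+r*(z-T[2,3])/r[2]
def save(n,im): cv2.imwrite('pics/'+n+'.png',im[:,:,::-1])
E
python3 - <<'E'
from h import *
o=ctrl.get_obs(); print(o['eef_rot'],o['eef_pos'],ctrl.pinch_z)
for c in ['top','side']:
    im,d,K,T=shot(c); save(c+'0',im); W=cloud(d,K,T); print(c,T[:3,3].round(3),K[0,0])
    for t in ['unit','collar','spacer','spindle','flat','plate','jar','fragment','spatula']:
        for r in ctrl.outline_of(c,t)[:3]:
            w=W[r['region']]; print(c,t,round(r['score'],2),np.round(r['position']),np.nanmedian(w,0).round(3),np.nanpercentile(w[:,2],98).round(3),r['region'].sum())
E
```

```text
[-8.82369949e-04  9.91829513e-01  1.27567371e-01  6.52315971e-05] [ 0.14547831 -0.55571777  0.23036977] 0.0187
top [ 0.513 -0.062  1.077] 491.97617164185755
top unit 0.61 [343. 256.] [ 0.573 -0.131  0.061] 0.121 3891
top collar 0.56 [143. 289.] [0.501 0.278 0.023] 0.028 318
top spacer 0.5 [202. 243.] [0.604 0.164 0.023] 0.028 284
top spindle 0.51 [352. 260.] [ 0.571 -0.134  0.121] 0.125 183
top flat 0.55 [345. 257.] [ 0.57  -0.134  0.121] 0.125 182
top plate 0.69 [338. 259.] [ 0.568 -0.121  0.081] 0.088 123
top plate 0.2 [344. 258.] [ 0.573 -0.131  0.061] 0.121 3829
top jar 0.74 [454. 322.] [ 0.445 -0.34   0.13 ] 0.134 2447
top fragment 0.59 [438. 202.] [ 0.694 -0.333  0.03 ] 0.045 801
top spatula 0.8 [261. 203.] [0.698 0.042 0.006] 0.022 1818
top spatula 0.53 [349. 260.] [ 0.571 -0.134  0.121] 0.125 149
side [0.215 0.657 0.845] 480.5717409257722
side unit 0.83 [349. 243.] [ 0.563 -0.112  0.056] 0.117 3026
side collar 0.83 [362. 325.] [0.442 0.071 0.017] 0.024 481
side collar 0.74 [315. 347.] [0.491 0.174 0.018] 0.024 508
side collar 0.62 [283. 394.] [0.499 0.283 0.02 ] 0.024 506
side spacer 0.77 [269. 328.] [0.601 0.171 0.017] 0.024 372
side spindle 0.75 [350. 244.] [ 0.564 -0.112  0.057] 0.117 2989
side spindle 0.51 [354. 222.] [ 0.568 -0.125  0.106] 0.121 197
side flat 0.76 [352. 220.] [ 0.57  -0.126  0.105] 0.121 241
side plate 0.6 [350. 235.] [ 0.568 -0.117  0.077] 0.081 104
side jar 0.66 [436. 203.] [ 0.436 -0.32   0.092] 0.131 1956
side fragment 0.85 [344. 191.] [ 0.691 -0.317  0.027] 0.042 369
side spatula 0.78 [265. 279.] [0.696 0.046 0.004] 0.021 1159
```

Run:
```python
import cv2,numpy as np
a=cv2.imread('pics/top0.png')[180:360,120:480]; b=cv2.imread('pics/side0.png')[170:430,230:490]
cv2.imwrite('pics/c0.png',np.vstack([cv2.resize(a,(800,400)),]))
cv2.imwrite('pics/c1.png',cv2.resize(b,(600,600),interpolation=cv2.INTER_CUBIC))
```

```text
(no output)
```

View pics/c0.png

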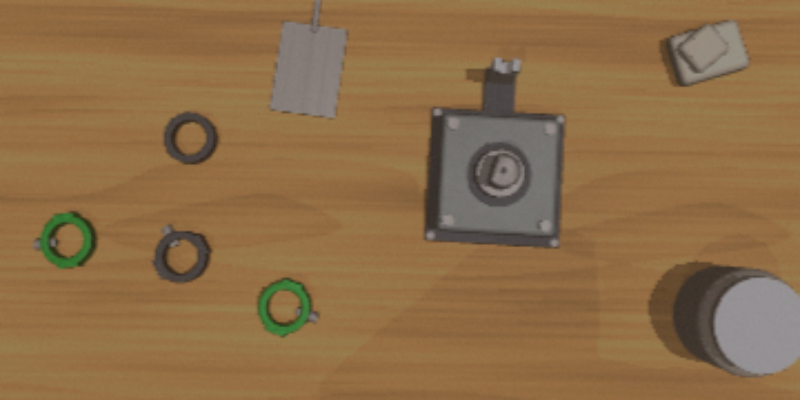

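View pics/c1.png

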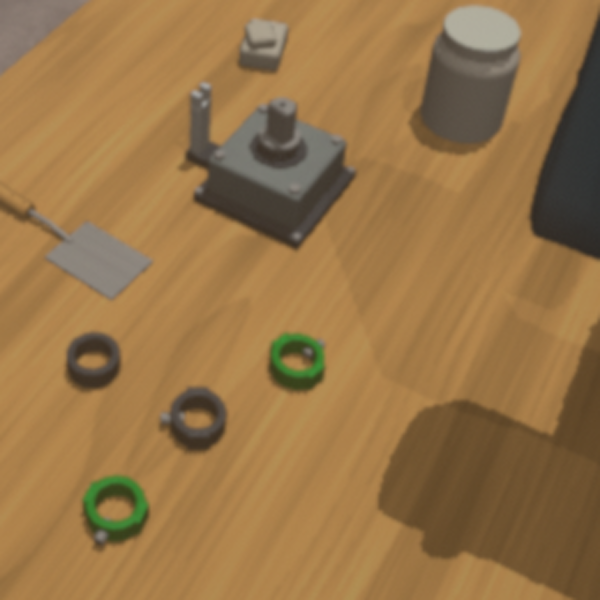

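```bash
cat >> h.py <<'E'
def plan(pos,phi,rows=1):
    """tool-down target TCP pos & yaw phi (deg): total shift if turn done incl.; straight world delta in current tool axes"""
    o=ctrl.get_obs(); q=o['eef_rot']; Rm=R.from_quat([q[1],q[2],q[3],q[0]]).as_matrix()
    cur=np.degrees(np.arctan2(Rm[1,0],Rm[0,0])); dphi=(phi-cur+180)%360-180
    print('cur',np.round(o['eef_pos'],4),'phi',cur.round(2),'tilt',np.round(Rm[:,2],4),'t',o['time_s'],'F',np.round(o['wrist_force'],1),'open',round(o['opening'],3),'q',np.round(o['q'],2))
    dw=np.array(pos)-np.array(o['eef_pos'])
    print(' shift now-axes mm',(Rm.T@dw*1000).round(1),'rot z',(-dphi).round(2))
    return dw
E
python3 - <<'E'
from h import *
print(np.round(ctrl.camera_params('wrist')['mount'],3), ctrl.camera_params('wrist')['K'])
for c in ['top','side']:
    im,d,K,T=shot(c); W=cloud(d,K,T); 
    near=np.hypot(W[...,0]-.57,W[...,1]+.131)<.09
    h=W[near&(W[...,2]>.055)&(W[...,2]<.066)]; 
    r=cv2.minAreaRect((h[:,:2]*1000).astype(np.float32)); print(c,'housing',r,len(h))
    n2=np.hypot(W[...,0]-.57,W[...,1]+.131)
    s=W[(n2<.03)&(W[...,2]>.112)]; print('spindle top',s.mean(0).round(4),len(s),(s.min(0)+s.max(0))/2)
    p=W[(n2>.08)&(n2<.13)&(W[...,2]>.08)&(W[...,1]>-.2)]; print('prong',p.mean(0).round(4),len(p))
    if c=='top':
        for uv in ctrl.outline_of(c,'collar'): print(uv['score'],uv['position'])
        cc=W[(np.hypot(W[...,0]-.491,W[...,1]-.174)<.045)&(W[...,2]>.014)]; print('collar',cc.mean(0),(cc.min(0)+cc.max(0))/2,len(cc))
plan([.40,-.13,.33],175)
E
```

```text
[[-0.    -0.961 -0.275  0.069]
 [ 1.    -0.     0.    -0.001]
 [-0.    -0.275  0.961 -0.144]
 [ 0.     0.     0.     1.   ]] [[383.4427901    0.         316.35536272]
 [  0.         383.4427901  242.13267795]
 [  0.           0.           1.        ]]
top housing ((571.5910034179688, -133.22293090820312), (109.93455505371094, 109.69835662841797), 87.78794860839844) 2344
spindle top [ 0.571  -0.1344  0.1209] 169 [ 0.57160977 -0.13449675  0.11923713]
prong [ 0.6687 -0.1371  0.0923] 63
0.85 [195.6, 292.7]
0.83 [146.2, 287.5]
0.6 [244.0, 325.8]
collar [0.49074841 0.16869247 0.02273419] [0.49228601 0.16811856 0.02095023] 301
side housing ((572.0131225585938, -130.6805877685547), (112.56021881103516, 110.54052734375), 88.06002044677734) 1101
spindle top [ 0.5703 -0.1302  0.1178] 91 [ 0.57122043 -0.13157195  0.11744254]
prong [ 0.6686 -0.1347  0.089 ] 60
cur [ 0.1455 -0.5563  0.2313] phi 14.66 tilt [ 0.  0. -1.] t 1.15 F [ 0.8  0.4 -0. ] open 1.001 q [-1.52  0.18  1.61  0.    1.35 -0.21]
 shift now-axes mm [ 354.1 -348.   -98.7] rot z -160.34
```

```bash
cat >> h.py <<'E'
def rows(pos,phi,n,rd=1):
    dw=plan(pos,phi); o=ctrl.get_obs(); q=o['eef_rot']; Rm=R.from_quat([q[1],q[2],q[3],q[0]]).as_matrix()
    cur=np.degrees(np.arctan2(Rm[1,0],Rm[0,0])); d=(phi-cur+180)%360-180
    for i in range(n):
        print('  ',i,(Rm.T@dw*1000/n).round(rd),round(-d/n,2)); Rm=Rm@R.from_euler('z',-d/n,degrees=True).as_matrix()
E
python3 -c "
from h import *
rows([.5715,-.132,.20],175,15,0)"
```

```text
cur [ 0.1455 -0.5563  0.2313] phi 14.66 tilt [ 0.  0. -1.] t 1.15 F [ 0.8  0.4 -0. ] open 1.001 q [-1.52  0.18  1.61  0.    1.35 -0.21]
 shift now-axes mm [ 519.5 -302.7   31.3] rot z -160.34
   0 [ 35. -20.   2.] -10.69
   1 [ 38. -13.   2.] -10.69
   2 [40. -6.  2.] -10.69
   3 [40.  1.  2.] -10.69
   4 [39.  9.  2.] -10.69
   5 [37. 16.  2.] -10.69
   6 [33. 22.  2.] -10.69
   7 [29. 28.  2.] -10.69
   8 [23. 33.  2.] -10.69
   9 [16. 37.  2.] -10.69
   10 [ 9. 39.  2.] -10.69
   11 [ 2. 40.  2.] -10.69
   12 [-6. 40.  2.] -10.69
   13 [-13.  38.   2.] -10.69
   14 [-20.  35.   2.] -10.69
```

apply_moves:
  moves:
    - {"jaw": 1, "offset": [35, -20, 2], "rot": [0, 0, -10.7]}
    - {"jaw": 1, "offset": [38, -13, 2], "rot": [0, 0, -10.7]}
    - {"jaw": 1, "offset": [40, -6, 2], "rot": [0, 0, -10.7]}
    - {"jaw": 1, "offset": [40, 1, 2], "rot": [0, 0, -10.7]}
    - {"jaw": 1, "offset": [39, 9, 2], "rot": [0, 0, -10.7]}

```text
time_s: 1.78
eef_pos: [0.2894, -0.4143, 0.2214]
eef_rot: [0.0, 0.827, 0.563, -0.0]
wrist_force: [0.4, 0.7, -0.2]
opening: 0.999
grasp_force: 0.0
```

apply_moves:
  moves:
    - {"jaw": 1, "offset": [37, 16, 2], "rot": [0, 0, -10.7]}
    - {"jaw": 1, "offset": [33, 22, 2], "rot": [0, 0, -10.7]}
    - {"jaw": 1, "offset": [29, 28, 2], "rot": [0, 0, -10.7]}
    - {"jaw": 1, "offset": [23, 33, 2], "rot": [0, 0, -10.7]}
    - {"jaw": 1, "offset": [16, 37, 2], "rot": [0, 0, -10.7]}

```text
time_s: 2.4
eef_pos: [0.4315, -0.2723, 0.2114]
eef_rot: [0.0, 0.485, 0.875, -0.0]
wrist_force: [0.0, -0.7, -0.4]
opening: 0.997
grasp_force: 0.0
```

apply_moves:
  moves:
    - {"jaw": 1, "offset": [9, 39, 2], "rot": [0, 0, -10.7]}
    - {"jaw": 1, "offset": [2, 40, 2], "rot": [0, 0, -10.7]}
    - {"jaw": 1, "offset": [-6, 40, 2], "rot": [0, 0, -10.7]}
    - {"jaw": 1, "offset": [-13, 38, 2], "rot": [0, 0, -10.7]}
    - {"jaw": 1, "offset": [-20, 35, 2], "rot": [0, 0, -10.7]}

```text
time_s: 3.02
eef_pos: [0.5742, -0.1306, 0.2013]
eef_rot: [0.0, 0.039, 0.999, -0.0]
wrist_force: [0.6, -0.1, -0.7]
opening: 0.999
grasp_force: 0.0
```

Run:
```python
from h import *
rows([.5715,-.132,.20],175,1)
im,d,K,T=shot('wrist'); save('w1',im); W=cloud(d,K,T); np.save('w1.npy',W)
n2=np.hypot(W[...,0]-.5715,W[...,1]+.132)
s=W[(n2<.03)&(W[...,2]>.114)&(W[...,2]<.126)]; print(len(s),s.mean(0))
h=W[(n2<.09)&(W[...,2]>.055)&(W[...,2]<.066)]; print(len(h),np.median(h[:,2]),cv2.minAreaRect((h[:,:2]*1000).astype(np.float32)))
import cv2
S=((s[:,:2]-[.5715,-.132])*1000)
hull=cv2.convexHull(S.astype(np.float32))[:,0]; print(hull.round(1).tolist())
```

```text
cur [ 0.5742 -0.1306  0.2013] phi 175.51 tilt [ 2.e-04 -2.e-04 -1.e+00] t 3.025 F [ 0.6 -0.1 -0.7] open 0.999 q [-0.43  0.24  1.6  -0.    1.3  -1.92]
 shift now-axes mm [ 2.5 -1.6  1.3] rot z 0.51
   0 [ 2.5 -1.6  1.3] 0.51
1631 [ 0.57045032 -0.13340354  0.12034074]
16444 0.061048903993177694 ((571.75439453125, -132.16134643554688), (110.1870346069336, 109.03034210205078), 87.82344055175781)
[[15.5, 0.8999999761581421], [15.5, 2.200000047683716], [15.300000190734863, 2.799999952316284], [14.899999618530273, 4.099999904632568], [13.5, 6.099999904632568], [12.600000381469727, 6.800000190734863], [9.899999618530273, 7.599999904632568], [1.2000000476837158, 10.100000381469727], [-4.699999809265137, 11.699999809265137], [-7.5, 12.100000381469727], [-8.699999809265137, 11.399999618530273], [-10.300000190734863, 10.300000190734863], [-11.0, 9.699999809265137], [-12.800000190734863, 6.800000190734863], [-13.600000381469727, 5.0], [-13.899999618530273, 4.400000095367432], [-14.199999809265137, 3.200000047683716], [-14.5, 0.20000000298023224], [-14.399999618530273, -1.100000023841858], [-14.100000381469727, -3.5999999046325684], [-13.199999809265137, -6.099999904632568], [-12.800000190734863, -6.699999809265137], [-12.0, -8.100000381469727], [-11.199999809265137, -9.300000190734863], [-10.100000381469727, -10.600000381469727], [-8.300000190734863, -12.199999809265137], [-7.400000095367432, -12.800000190734863], [-6.099999904632568, -13.600000381469727], [-4.0, -14.300000190734863], [2.799999952316284, -14.899999618530273], [4.800000190734863, -14.5], [6.400000095367432, -14.100000381469727], [7.900000095367432, -13.600000381469727], [13.699999809265137, -8.399999618530273], [14.199999809265137, -7.199999809265137], [14.899999618530273, -5.400000095367432]]
```

View pics/w1.png

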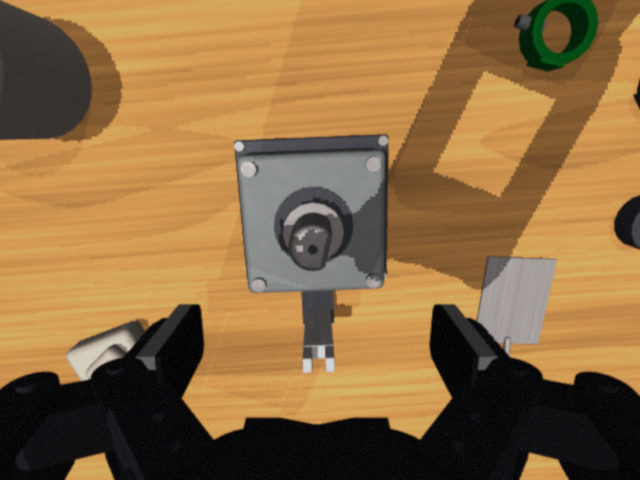

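```bash
python3 -c "
from h import *
rows([.5712,-.1345,.088],165.2,4)"
```

```text
cur [ 0.5765 -0.1272  0.2011] phi 176.06 tilt [ 0.0022  0.0021 -1.    ] t 3.075 F [-1.6  2.2 -0.3] open 1.003 q [-0.42  0.24  1.6   0.    1.3  -1.92]
 shift now-axes mm [  5.1  -7.9 113.1] rot z 10.86
   0 [ 1.3 -2.  28.3] 2.72
   1 [ 1.2 -2.  28.3] 2.72
   2 [ 1.1 -2.1 28.3] 2.72
   3 [ 1.  -2.1 28.3] 2.72
```

apply_moves:
  moves:
    - {"jaw": 1, "offset": [0, -2, 30], "rot": [0, 0, 5]}
    - {"jaw": 1, "offset": [0, 0, 30], "rot": [0, 0, 5]}
    - {"jaw": 1, "offset": [0, 0, 0], "rot": [0, 0, 0]}
    - {"jaw": 1, "offset": [0, 0, 0], "rot": [0, 0, 0]}
    - {"jaw": 1, "offset": [0, 0, 0], "rot": [0, 0, 0]}

```text
time_s: 3.7
eef_pos: [0.5741, -0.1342, 0.1431]
eef_rot: [0.001, 0.129, 0.992, -0.0]
wrist_force: [0.5, -0.0, -0.1]
opening: 1.001
grasp_force: 0.0
```

```bash
python3 -c "
from h import *
rows([.5712,-.1345,.088],165.2,2)"
```

```text
cur [ 0.5741 -0.1342  0.1431] phi 165.19 tilt [ 0.0026 -0.0012 -1.    ] t 3.7 F [ 0.5 -0.  -0.1] open 1.001 q [-0.43  0.3   1.65  0.    1.19 -1.74]
 shift now-axes mm [ 2.8 -1.  55.1] rot z -0.01
   0 [ 1.4 -0.5 27.5] -0.0
   1 [ 1.4 -0.5 27.5] -0.0
```

apply_moves:
  moves:
    - {"jaw": 1, "offset": [1.4, -0.5, 27.5], "rot": [0, 0, 0]}
    - {"jaw": 1, "offset": [1.4, -0.5, 27.5], "rot": [0, 0, 0]}
    - {"jaw": 0.5, "offset": [0, 0, 0], "rot": [0, 0, 0]}
    - {"jaw": 0.2, "offset": [0, 0, 0], "rot": [0, 0, 0]}
    - {"jaw": 0, "offset": [0, 0, 0], "rot": [0, 0, 0]}

```text
time_s: 4.32
eef_pos: [0.5713, -0.1344, 0.0881]
eef_rot: [0.001, 0.129, 0.992, -0.0]
wrist_force: [0.1, 0.4, -0.7]
opening: 0.379
grasp_force: 0.0
```

apply_moves:
  moves:
    - {"jaw": 0, "offset": [0, 0, 0], "rot": [0, 0, 0]}
    - {"jaw": 0, "offset": [0, 0, 0], "rot": [0, 0, 0]}
    - {"jaw": 0, "offset": [0, 0, 0], "rot": [0, 0, 0]}
    - {"jaw": 0, "offset": [0, 0, 0], "rot": [0, 0, 0]}
    - {"jaw": 0, "offset": [0, 0, 0], "rot": [0, 0, 0]}

```text
time_s: 4.95
eef_pos: [0.571, -0.135, 0.0882]
eef_rot: [0.001, 0.129, 0.992, -0.001]
wrist_force: [-2.3, -2.6, 6.5]
opening: 0.279
grasp_force: 59.4
```

```bash
python3 -c "
from h import *
rows([.5712,-.1345,.088],165.2,1);o=ctrl.get_obs();print(o['torque'],o['opening']*85)"
```

```text
cur [ 0.571  -0.135   0.0882] phi 165.16 tilt [ 0.0022 -0.0023 -1.    ] t 4.95 F [-2.3 -2.6  6.5] open 0.279 q [-0.43  0.37  1.69 -0.    1.08 -1.74]
 shift now-axes mm [-0.   0.5  0.2] rot z -0.04
   0 [-0.   0.5  0.2] -0.04
[-0.50231602  0.41380162  0.03653072] 23.700625544015896
```

apply_moves:
  moves:
    - {"jaw": 0, "offset": [0.4, 0.1, 0], "rot": [0, 0, 7]}
    - {"jaw": 0, "offset": [0.4, 0, 0], "rot": [0, 0, 9.7]}
    - {"jaw": 0, "offset": [0.4, 0, 0], "rot": [0, 0, 9.7]}
    - {"jaw": 0, "offset": [0.4, 0, 0], "rot": [0, 0, 9.7]}
    - {"jaw": 0, "offset": [0.4, 0, 0], "rot": [0, 0, 9.7]}

```text
time_s: 5.58
eef_pos: [0.5701, -0.1332, 0.0882]
eef_rot: [0.002, 0.507, 0.862, 0.0]
wrist_force: [2.5, 1.0, 3.8]
opening: 0.278
grasp_force: 59.8
```

apply_moves:
  moves:
    - {"jaw": 0, "offset": [0.4, 0.1, 0], "rot": [0, 0, 9.7]}
    - {"jaw": 0, "offset": [0.4, 0.1, 0], "rot": [0, 0, 9.7]}
    - {"jaw": 0, "offset": [0.4, 0.1, 0], "rot": [0, 0, 7.2]}
    - {"jaw": 0, "offset": [0.2, 0, 0], "rot": [0, 0, 5]}
    - {"jaw": 0, "offset": [0, 0, 0], "rot": [0, 0, 0]}

```text
time_s: 6.2
eef_pos: [0.5703, -0.1318, 0.0882]
eef_rot: [0.002, 0.721, 0.693, 0.001]
wrist_force: [4.1, 0.2, 5.7]
opening: 0.279
grasp_force: 60.5
```

```bash
python3 -c "
from h import *
rows([.5693,-.132,.088],87.8,1);o=ctrl.get_obs();print(o['torque'],o['opening']*85)"
```

```text
cur [ 0.5703 -0.1318  0.0882] phi 87.8 tilt [ 0.0045 -0.0015 -1.    ] t 6.2 F [4.1 0.2 5.7] open 0.279 q [-0.43  0.37  1.69  0.    1.08 -0.39]
 shift now-axes mm [-0.2 -1.   0.2] rot z 0.0
   0 [-0.2 -1.   0.2] 0.0
[-0.02024434 -0.21143446 -0.02904717] 23.682562781188413
```

apply_moves:
  moves:
    - {"jaw": 1, "offset": [0, 0, 0], "rot": [0, 0, 0]}
    - {"jaw": 1, "offset": [0, 0, 0], "rot": [0, 0, 0]}
    - {"jaw": 1, "offset": [0, 0, 0], "rot": [0, 0, 0]}
    - {"jaw": 1, "offset": [0, 0, -20], "rot": [0, 0, 0]}
    - {"jaw": 1, "offset": [0, 0, -40], "rot": [0, 0, 0]}

```text
time_s: 6.82
eef_pos: [0.5671, -0.1308, 0.1462]
eef_rot: [-0.002, 0.721, 0.693, -0.001]
wrist_force: [1.0, -0.6, -0.6]
opening: 0.997
grasp_force: 0.0
```

apply_moves:
  moves:
    - {"jaw": 1, "offset": [0, 0, -50], "rot": [0, 0, 0]}
    - {"jaw": 1, "offset": [0, 0, -10], "rot": [0, 0, 0]}
    - {"jaw": 1, "offset": [0, 0, 0], "rot": [0, 0, 0]}
    - {"jaw": 1, "offset": [0, 0, 0], "rot": [0, 0, 0]}
    - {"jaw": 1, "offset": [0, 0, 0], "rot": [0, 0, 0]}

```text
time_s: 7.45
eef_pos: [0.5674, -0.1309, 0.2046]
eef_rot: [-0.001, 0.721, 0.693, -0.001]
wrist_force: [-0.9, 0.6, 1.0]
opening: 0.998
grasp_force: 0.0
```

Run:
```python
from h import *
im,d,K,T=shot('wrist'); save('w2',im); W=cloud(d,K,T)
n2=np.hypot(W[...,0]-.572,W[...,1]+.132)
s=W[(n2<.03)&(W[...,2]>.115)&(W[...,2]<.126)]
h=W[(n2<.09)&(W[...,2]>.055)&(W[...,2]<.066)]; print(len(h),np.median(h[:,2]),cv2.minAreaRect((h[:,:2]*1000).astype(np.float32)))
S=((s[:,:2]-[.572,-.132])*1000)
hull=cv2.convexHull(S.astype(np.float32))[:,0]; print(hull.round(1).tolist())
p=W[(n2>.085)&(n2<.12)&(W[...,2]>.085)&(W[...,0]>.64)]; print('prong',len(p),p.mean(0),(p.min(0)+p.max(0))/2)
rows([.49,.172,.20],31,12,0)
```

```text
15995 0.06108136333360298 ((572.106689453125, -132.32334899902344), (108.90364837646484, 110.22498321533203), 87.77674102783203)
[[10.300000190734863, 10.0], [9.600000381469727, 10.899999618530273], [9.0, 11.5], [8.5, 11.899999618530273], [6.0, 13.699999809265137], [4.699999809265137, 14.0], [2.9000000953674316, 14.399999618530273], [0.4000000059604645, 14.800000190734863], [-2.0999999046325684, 14.699999809265137], [-5.199999809265137, 13.800000190734863], [-8.399999618530273, 12.0], [-9.699999809265137, 11.100000381469727], [-11.600000381469727, 9.300000190734863], [-13.0, 6.800000190734863], [-13.699999809265137, 5.5], [-14.5, 2.799999952316284], [-14.699999809265137, -2.799999952316284], [-13.600000381469727, -6.300000190734863], [-12.399999618530273, -8.399999618530273], [-11.800000190734863, -9.100000381469727], [-9.399999618530273, -11.800000190734863], [-7.599999904632568, -13.300000190734863], [-4.400000095367432, -14.899999618530273], [1.2999999523162842, -15.100000381469727], [3.9000000953674316, -14.899999618530273], [5.199999809265137, -14.399999618530273], [8.399999618530273, -12.600000381469727], [9.0, -11.600000381469727], [9.899999618530273, -4.599999904632568], [10.0, -1.399999976158142]]
prong 551 [ 0.66874575 -0.13543663  0.09366113] [ 0.66976305 -0.1360807   0.09137934]
cur [ 0.5676 -0.131   0.2048] phi 87.76 tilt [-0.0025  0.0011 -1.    ] t 7.5 F [-0.3 -0.2 -0.1] open 0.997 q [-0.43  0.22  1.61  0.    1.31 -0.39]
 shift now-axes mm [299.7 -89.4   5.3] rot z 56.76
   0 [25. -7.  0.] 4.73
   1 [24. -9.  0.] 4.73
   2 [ 23. -11.   0.] 4.73
   3 [ 22. -13.   0.] 4.73
   4 [ 21. -15.   0.] 4.73
   5 [ 20. -17.   0.] 4.73
   6 [ 18. -18.   0.] 4.73
   7 [ 17. -20.   0.] 4.73
   8 [ 15. -21.   0.] 4.73
   9 [ 13. -22.   0.] 4.73
   10 [ 11. -23.   0.] 4.73
   11 [  9. -24.   0.] 4.73
```

apply_moves:
  moves:
    - {"jaw": 1, "offset": [30, -8, 0], "rot": [0, 0, 5.7]}
    - {"jaw": 1, "offset": [29, -11, 0], "rot": [0, 0, 5.7]}
    - {"jaw": 1, "offset": [28, -14, 0], "rot": [0, 0, 5.7]}
    - {"jaw": 1, "offset": [26, -17, 0], "rot": [0, 0, 5.7]}
    - {"jaw": 1, "offset": [25, -19, 0], "rot": [0, 0, 5.7]}

```text
time_s: 8.12
eef_pos: [0.5329, 0.0216, 0.2055]
eef_rot: [-0.0, 0.87, 0.493, -0.001]
wrist_force: [0.4, 0.1, -0.5]
opening: 1.002
grasp_force: 0.0
```

apply_moves:
  moves:
    - {"jaw": 1, "offset": [22, -22, 0], "rot": [0, 0, 5.7]}
    - {"jaw": 1, "offset": [20, -24, 0], "rot": [0, 0, 5.7]}
    - {"jaw": 1, "offset": [17, -25, 0], "rot": [0, 0, 5.7]}
    - {"jaw": 1, "offset": [15, -27, 0], "rot": [0, 0, 5.7]}
    - {"jaw": 1, "offset": [12, -28, 0], "rot": [0, 0, 5.7]}

```text
time_s: 8.75
eef_pos: [0.4967, 0.1711, 0.2056]
eef_rot: [-0.0, 0.965, 0.264, -0.001]
wrist_force: [0.4, -0.0, 0.8]
opening: 0.995
grasp_force: 0.0
```

apply_moves:
  moves:
    - {"jaw": 1, "offset": [0, 0, 0], "rot": [0, 0, 0]}
    - {"jaw": 1, "offset": [0, 0, 0], "rot": [0, 0, 0]}
    - {"jaw": 1, "offset": [0, 0, 0], "rot": [0, 0, 0]}
    - {"jaw": 1, "offset": [0, 0, 0], "rot": [0, 0, 0]}
    - {"jaw": 1, "offset": [0, 0, 0], "rot": [0, 0, 0]}

```text
time_s: 9.38
eef_pos: [0.4975, 0.1698, 0.2063]
eef_rot: [0.0, 0.964, 0.265, 0.0]
wrist_force: [-1.0, 0.0, -0.1]
opening: 0.999
grasp_force: 0.0
```

Run:
```python
from h import *
rows([.491,.170,.20],31,1)
im,d,K,T=shot('wrist'); save('w3',im); W=cloud(d,K,T); np.savez('w3.npz',W=W,im=im)
for r in ctrl.outline_of('wrist','collar')[:4]:
    w=W[r['region']]; print(r['score'],r['position'],np.nanmedian(w,0),im[r['region']].mean(0))
n2=np.hypot(W[...,0]-.491,W[...,1]-.17)
m=(n2<.045)&(W[...,2]>.018)&(W[...,2]<.03)
s=W[m]; print(len(s),s.mean(0),np.median(s[:,2])); c,r=cv2.minEnclosingCircle((s[:,:2]*1000).astype(np.float32)); print(c,r)
x0,y0=np.array(np.nonzero(m)).min(1)-25; x1,y1=np.array(np.nonzero(m)).max(1)+25
save('w3c',cv2.resize(im[max(x0,0):x1,max(y0,0):y1],None,fx=4,fy=4,interpolation=cv2.INTER_CUBIC)); print(x0,y0)
```

```text
cur [0.4975 0.1698 0.2063] phi 30.72 tilt [ 1.e-04 -0.e+00 -1.e+00] t 9.375 F [-1.   0.  -0.1] open 0.999 q [ 0.1   0.09  1.76 -0.    1.29  1.14]
 shift now-axes mm [-5.5 -3.5  6.3] rot z -0.28
   0 [-5.5 -3.5  6.3] -0.28
0.84 [386.6, 318.8] [0.4436243  0.06949619 0.02202446] [ 29.92536561 106.66817953  38.67019667]
0.76 [312.4, 208.5] [0.49169009 0.17188653 0.02256965] [81.29932327 76.72254034 76.89016137]
0.22 [606.2, 303.2] [ 0.55525442 -0.07813473  0.03537747] [68.99108314 69.50834863 68.96546901]
1479 [0.48995389 0.16976536 0.02270969] 0.022861444602202796
(491.2679138183594, 170.756591796875) 28.303192138671875
163 259
```

View pics/w3c.png

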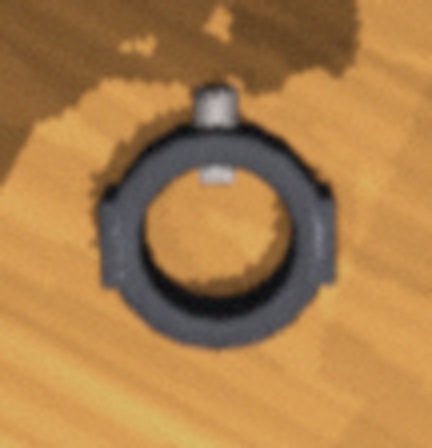

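```bash
python3 -c "
from h import *
rows([.4905,.170,.08],31.2,3)"
```

```text
cur [0.4975 0.17   0.2063] phi 30.74 tilt [ 1.e-04  0.e+00 -1.e+00] t 9.475 F [ 0.5 -0.7  0.2] open 1.001 q [0.1  0.09 1.76 0.   1.29 1.14]
 shift now-axes mm [ -6.   -3.6 126.3] rot z -0.46
   0 [-2.  -1.2 42.1] -0.15
   1 [-2.  -1.2 42.1] -0.15
   2 [-2.  -1.2 42.1] -0.15
```

apply_moves:
  moves:
    - {"jaw": 1, "offset": [-2, -1.2, 42], "rot": [0, 0, -0.2]}
    - {"jaw": 1, "offset": [-2, -1.2, 42], "rot": [0, 0, -0.2]}
    - {"jaw": 1, "offset": [-2, -1.2, 42], "rot": [0, 0, 0]}
    - {"jaw": 1, "offset": [0, 0, 0], "rot": [0, 0, 0]}
    - {"jaw": 1, "offset": [0, 0, 0], "rot": [0, 0, 0]}

```text
time_s: 10.1
eef_pos: [0.4915, 0.1703, 0.0818]
eef_rot: [0.0, 0.963, 0.269, 0.001]
wrist_force: [0.7, -0.6, 0.9]
opening: 0.998
grasp_force: 0.0
```

Run:
```python
from h import *
im,d,K,T=shot('wrist'); save('w4',im); W=cloud(d,K,T)
# bench patch height check and ring
L=(W-np.array([.490,.170,0])); a=np.radians(31.2); X=L[...,0]*np.cos(a)+L[...,1]*np.sin(a); Y=-L[...,0]*np.sin(a)+L[...,1]*np.cos(a)
m=(np.hypot(X,Y)<.035)&(W[...,2]>.0195)&(W[...,2]<.028)
print(m.sum(),np.median(W[...,2][m]),X[m].mean()*1e3,Y[m].mean()*1e3)
for n,A in (('X',X),('Y',Y)): print(n,np.percentile(A[m],[0.5,99.5])*1e3)
from scipy.optimize import least_squares
# bore edge: hole pixels (bench, z<.006) inside: enclosing; fit outer ring excl lugs
s=np.c_[X[m],Y[m]]*1e3; hull=cv2.convexHull(s.astype(np.float32))[:,0]; k=np.abs(hull[:,1])<20
f=least_squares(lambda p:np.hypot(*(hull[k]-p[:2]).T)-p[2],[0,0,25],loss='soft_l1'); print(f.x)
mh=(X>.027)&(X<.036)&(np.abs(Y)<.012)&(W[...,2]>.009); print('head',mh.sum(),X[mh].mean()*1e3,Y[mh].mean()*1e3)
rows([.4905,.170,.0],31.2,3)
```

```text
3473 0.02282068554540137 0.29183564583344773 -0.16811447186089953
X [-24.32468066  23.49927248]
Y [-25.78675658  25.48274302]
[-0.60615119 -0.20866822 24.69084291]
head 189 30.02421706802292 0.015723568391245616
cur [0.4921 0.1704 0.0824] phi 31.16 tilt [ 3.4e-03  4.0e-04 -1.0e+00] t 10.15 F [0.2 1.1 0.8] open 0.999 q [0.11 0.25 1.86 0.   1.03 1.13]
 shift now-axes mm [-1.8 -0.6 82.4] rot z -0.04
   0 [-0.6 -0.2 27.5] -0.01
   1 [-0.6 -0.2 27.5] -0.01
   2 [-0.6 -0.2 27.5] -0.01
```

apply_moves:
  moves:
    - {"jaw": 1, "offset": [-1, -0.4, 40], "rot": [0, 0, -0.2]}
    - {"jaw": 1, "offset": [-1, -0.3, 30], "rot": [0, 0, 0]}
    - {"jaw": 1, "offset": [0, 0, 12], "rot": [0, 0, 0]}
    - {"jaw": 0.7, "offset": [0, 0, 0], "rot": [0, 0, 0]}
    - {"jaw": 0.5, "offset": [0, 0, 0], "rot": [0, 0, 0]}

```text
time_s: 10.78
eef_pos: [0.49, 0.1699, -0.0]
eef_rot: [0.0, 0.963, 0.27, 0.002]
wrist_force: [-0.3, -2.4, 12.9]
opening: 0.604
grasp_force: 10.1
```

apply_moves:
  moves:
    - {"jaw": 0, "offset": [0, 0, 0], "rot": [0, 0, 0]}
    - {"jaw": 0, "offset": [0, 0, 0], "rot": [0, 0, 0]}
    - {"jaw": 0, "offset": [0, 0, 0], "rot": [0, 0, 0]}
    - {"jaw": 0, "offset": [0, 0, 0], "rot": [0, 0, 0]}
    - {"jaw": 0, "offset": [0, 0, 0], "rot": [0, 0, 0]}

```text
time_s: 11.4
eef_pos: [0.4902, 0.17, 0.0003]
eef_rot: [0.0, 0.963, 0.27, 0.002]
wrist_force: [-0.2, -0.5, 6.2]
opening: 0.589
grasp_force: 63.5
```

```bash
python3 -c "
from h import *
rows([.4905,.170,.0],31.2,1)"
```

```text
cur [4.902e-01 1.700e-01 3.000e-04] phi 31.36 tilt [ 3.9e-03  4.0e-04 -1.0e+00] t 11.4 F [-0.2 -0.5  6.2] open 0.589 q [ 0.1   0.39  1.88 -0.    0.86  1.13]
 shift now-axes mm [0.3 0.1 0.3] rot z 0.16
   0 [0.3 0.1 0.3] 0.16
```

apply_moves:
  moves:
    - {"jaw": 0, "offset": [0, 0, -15], "rot": [0, 0, 0]}
    - {"jaw": 0, "offset": [0, 0, -40], "rot": [0, 0, 0]}
    - {"jaw": 0, "offset": [0, 0, -50], "rot": [0, 0, 0]}
    - {"jaw": 0, "offset": [0, 0, -45], "rot": [0, 0, 0]}
    - {"jaw": 0, "offset": [0, 0, -20], "rot": [0, 0, 0]}

```text
time_s: 12.02
eef_pos: [0.4896, 0.1701, 0.1725]
eef_rot: [0.0, 0.963, 0.27, 0.003]
wrist_force: [1.0, -0.1, -2.3]
opening: 0.592
grasp_force: 63.3
```

```bash
python3 -c "
from h import *
rows([.572,-.132,.172],-2.2,10)"
```

```text
cur [0.4896 0.1701 0.1725] phi 31.37 tilt [ 5.5e-03  6.0e-04 -1.0e+00] t 12.025 F [ 1.  -0.1 -2.3] open 0.592 q [0.1  0.11 1.81 0.   1.21 1.13]
 shift now-axes mm [-86.9 300.8   0.8] rot z 33.57
   0 [-8.7 30.1  0.1] 3.36
   1 [-6.9 30.5  0.1] 3.36
   2 [-5.1 30.9  0.1] 3.36
   3 [-3.3 31.1  0.1] 3.36
   4 [-1.5 31.3  0.1] 3.36
   5 [ 0.4 31.3  0.1] 3.36
   6 [ 2.2 31.2  0.1] 3.36
   7 [ 4.  31.   0.1] 3.36
   8 [ 5.8 30.8  0.1] 3.36
   9 [ 7.6 30.4  0.1] 3.36
```

apply_moves:
  moves:
    - {"jaw": 0, "offset": [-8.7, 30, 0], "rot": [0, 0, 3.4]}
    - {"jaw": 0, "offset": [-7, 30.5, 0], "rot": [0, 0, 3.4]}
    - {"jaw": 0, "offset": [-5, 31, 0], "rot": [0, 0, 3.4]}
    - {"jaw": 0, "offset": [-3.3, 31, 0], "rot": [0, 0, 3.4]}
    - {"jaw": 0, "offset": [-1.5, 31.3, 0], "rot": [0, 0, 3.4]}

```text
time_s: 12.65
eef_pos: [0.5291, 0.0179, 0.1693]
eef_rot: [0.0, 0.992, 0.124, 0.0]
wrist_force: [0.9, 0.4, -1.7]
opening: 0.592
grasp_force: 63.2
```

apply_moves:
  moves:
    - {"jaw": 0, "offset": [0.4, 31.3, 0], "rot": [0, 0, 3.4]}
    - {"jaw": 0, "offset": [2.2, 31.2, 0], "rot": [0, 0, 3.4]}
    - {"jaw": 0, "offset": [4, 31, 0], "rot": [0, 0, 3.4]}
    - {"jaw": 0, "offset": [5.8, 31, 0], "rot": [0, 0, 3.4]}
    - {"jaw": 0, "offset": [7.6, 30.5, 0], "rot": [0, 0, 3]}

```text
time_s: 13.28
eef_pos: [0.5694, -0.1336, 0.1693]
eef_rot: [-0.0, 1.0, -0.02, 0.0]
wrist_force: [1.1, 0.4, -1.7]
opening: 0.591
grasp_force: 63.2
```

apply_moves:
  moves:
    - {"jaw": 0, "offset": [0, 0, 0], "rot": [0, 0, 0]}
    - {"jaw": 0, "offset": [0, 0, 0], "rot": [0, 0, 0]}
    - {"jaw": 0, "offset": [0, 0, 0], "rot": [0, 0, 0]}
    - {"jaw": 0, "offset": [0, 0, 0], "rot": [0, 0, 0]}
    - {"jaw": 0, "offset": [0, 0, 0], "rot": [0, 0, 0]}

```text
time_s: 13.9
eef_pos: [0.5695, -0.1322, 0.1684]
eef_rot: [-0.0, 1.0, -0.019, 0.0]
wrist_force: [-0.1, -0.6, -1.6]
opening: 0.598
grasp_force: 63.2
```

Run:
```python
from h import *
rows([.572,-.132,.150],-2.2,1)
im,d,K,T=shot('wrist'); save('w5',im); W=cloud(d,K,T)
o=ctrl.get_obs(); c=np.array(o['eef_pos']); q=o['eef_rot']; Rm=R.from_quat([q[1],q[2],q[3],q[0]]).as_matrix()
L=(W-c)@Rm; X,Y,Z=L[...,0]*1e3,L[...,1]*1e3,L[...,2]*1e3
m=(np.hypot(X,Y)<35)&(Z>-30)&(Z<-15); print(m.sum(),np.median(Z[m]))
m&=np.abs(Z-np.median(Z[m]))<2; print('tool frame ring',X[m].mean(),Y[m].mean(),np.percentile(X[m],[1,99]),np.percentile(Y[m],[1,99]))
G=np.linalg.lstsq(np.c_[X[m],Y[m],np.ones(m.sum())],Z[m],rcond=None)[0]; print('plane',G)
mh=(X>27)&(X<36)&(abs(Y)<10)&(Z>-20)&(Z<0); print('head',mh.sum(),X[mh].mean(),Y[mh].mean())
```

```text
cur [ 0.5695 -0.1322  0.1684] phi -2.2 tilt [ 0.  0. -1.] t 13.9 F [-0.1 -0.6 -1.6] open 0.598 q [-0.43  0.26  1.64  0.    1.24  1.18]
 shift now-axes mm [ 2.5 -0.3 18.4] rot z 0.0
   0 [ 2.5 -0.3 18.4] 0.0
11443 -22.327775083657404
tool frame ring 0.8513550147083143 -0.7563018829058069 [-23.8852784   23.00767296] [-27.01602826  27.3377646 ]
plane [ 3.66091173e-03  7.83545442e-04 -2.24378152e+01]
head 501 30.13057241857652 -0.8713154235684825
```

View pics/w5.png

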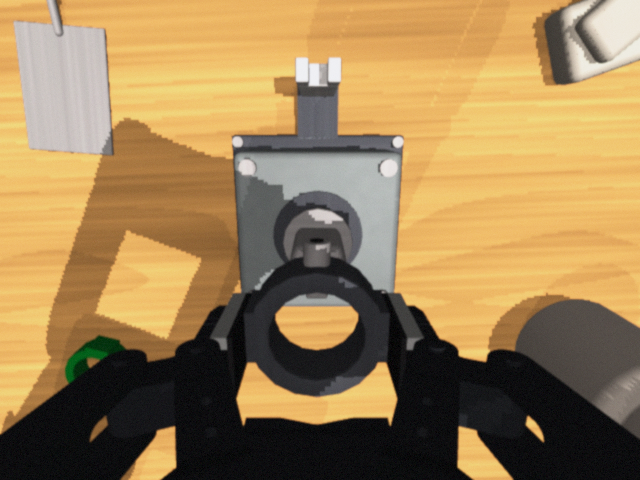

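apply_moves:
  moves:
    - {"jaw": 0, "offset": [2.5, 0, 20], "rot": [0, 0, 0]}
    - {"jaw": 0, "offset": [0, 0, 18], "rot": [0, 0, 0]}
    - {"jaw": 0, "offset": [0, 0, 0], "rot": [0, 0, 0]}
    - {"jaw": 0, "offset": [0, 0, 0], "rot": [0, 0, 0]}
    - {"jaw": 0, "offset": [0, 0, 0], "rot": [0, 0, 0]}

```text
time_s: 14.58
eef_pos: [0.5725, -0.1331, 0.1309]
eef_rot: [0.0, 1.0, -0.02, 0.001]
wrist_force: [0.2, 0.0, -2.1]
opening: 0.59
grasp_force: 63.2
```

Run:
```python
from h import *
rows([.572,-.132,.128],-2.2,1)
im,d,K,T=shot('wrist'); save('w6',im[150:450,170:470]);
```

```text
cur [ 0.5725 -0.1331  0.1309] phi -2.24 tilt [ 1.1e-03 -5.0e-04 -1.0e+00] t 14.575 F [ 0.2  0.  -2.1] open 0.59 q [-0.43  0.31  1.66 -0.    1.17  1.18]
 shift now-axes mm [-0.5 -1.1  2.9] rot z -0.04
   0 [-0.5 -1.1  2.9] -0.04
```

View pics/w6.png

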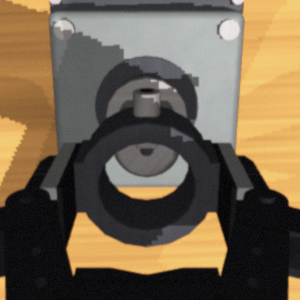

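apply_moves:
  moves:
    - {"jaw": 0, "offset": [-0.3, -0.8, 4], "rot": [0, 0, 0]}
    - {"jaw": 0, "offset": [0, 0, 5], "rot": [0, 0, 0]}
    - {"jaw": 0, "offset": [0, 0, 5], "rot": [0, 0, 0]}
    - {"jaw": 0, "offset": [0, 0, 5], "rot": [0, 0, 0]}
    - {"jaw": 0, "offset": [0, 0, 0], "rot": [0, 0, 0]}

```text
time_s: 15.25
eef_pos: [0.5713, -0.1319, 0.1106]
eef_rot: [-0.0, 1.0, -0.02, -0.001]
wrist_force: [-1.0, -0.0, -1.4]
opening: 0.592
grasp_force: 63.2
```

apply_moves:
  moves:
    - {"jaw": 0, "offset": [0.3, 0, 6], "rot": [0, 0, 0]}
    - {"jaw": 0, "offset": [0, 0, 6], "rot": [0, 0, 0]}
    - {"jaw": 0, "offset": [0, 0, 6], "rot": [0, 0, 0]}
    - {"jaw": 0, "offset": [0, 0, 6], "rot": [0, 0, 0]}
    - {"jaw": 0, "offset": [0, 0, 0], "rot": [0, 0, 0]}

```text
time_s: 15.88
eef_pos: [0.5715, -0.1318, 0.0865]
eef_rot: [-0.0, 1.0, -0.02, -0.001]
wrist_force: [-0.3, 0.6, -2.2]
opening: 0.593
grasp_force: 63.2
```

apply_moves:
  moves:
    - {"jaw": 0, "offset": [0, 0, 4], "rot": [0, 0, 0]}
    - {"jaw": 0, "offset": [0, 0, 4], "rot": [0, 0, 0]}
    - {"jaw": 0, "offset": [0, 0, 3], "rot": [0, 0, 0]}
    - {"jaw": 0, "offset": [0, 0, 2], "rot": [0, 0, 0]}
    - {"jaw": 0, "offset": [0, 0, 0], "rot": [0, 0, 0]}

```text
time_s: 16.5
eef_pos: [0.5723, -0.1322, 0.0748]
eef_rot: [0.0, 1.0, -0.02, 0.0]
wrist_force: [-1.9, -0.1, 4.6]
opening: 0.597
grasp_force: 64.1
```

apply_moves:
  moves:
    - {"jaw": 0, "offset": [0, 0, 1.2], "rot": [0, 0, 0]}
    - {"jaw": 0, "offset": [0, 0, 0], "rot": [0, 0, 0]}
    - {"jaw": 0, "offset": [0, 0, 0], "rot": [0, 0, 0]}
    - {"jaw": 0, "offset": [0, 0, 0], "rot": [0, 0, 0]}
    - {"jaw": 0, "offset": [0, 0, 0], "rot": [0, 0, 0]}

```text
time_s: 17.12
eef_pos: [0.5722, -0.1321, 0.0738]
eef_rot: [0.0, 1.0, -0.02, 0.0]
wrist_force: [-3.7, 1.4, 5.6]
opening: 0.591
grasp_force: 64.2
```

Run:
```python
from h import *
f=[];z=[]
for c in ['wrist','side','wrist','wrist']:
    im,d,K,T=shot(c); o=ctrl.get_obs(); f.append(o['wrist_force']); z.append(o['eef_pos'])
    if c=='side': sd=im
    else: wi=im
print(np.mean(f,0).round(2),np.mean(z,0).round(4)); rows([.572,-.132,.0735],-2.2,1)
a=cv2.resize(sd[170:270,290:400],None,fx=3.6,fy=3.6); b=cv2.resize(wi[60:420,120:520],None,fx=1,fy=1)
save('fin',np.hstack([a[:360],b]))
```

```text
[-2.47  1.12  6.49] [ 0.5722 -0.1322  0.0738]
cur [ 0.5723 -0.1322  0.0739] phi -2.24 tilt [ 6.e-04 -3.e-04 -1.e+00] t 17.325 F [-3.4  1.4  6.8] open 0.596 q [-0.43  0.39  1.69 -0.    1.06  1.18]
 shift now-axes mm [-0.3 -0.2  0.4] rot z -0.04
   0 [-0.3 -0.2  0.4] -0.04
```

View pics/fin.png

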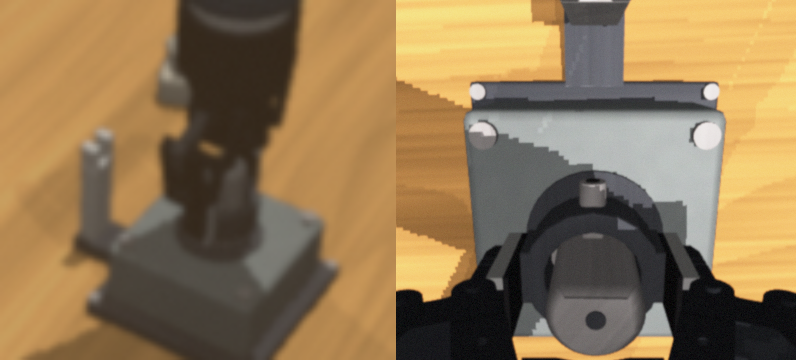

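The last picture shows the collar around the spindle, flat facing the rest, and the screw head at (593,192) pointing at it. The force and height both put the plate about 6 mm down.

```bash
python3 -c "
from bench import ctrl
print(ctrl.hand_in())"
```

```text
the job is handed in; nothing more can be done
None
```

I handed the job in at about 17 s: the flat was turned to face the rest, and the collar is over the spindle with its screw pointing at the rest. It is still gripped and pressing the sprung plate down about 6 mm of its 8 mm travel, judging by force and height; the judged result has not come back.

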